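# Load an axle on the indexing slide and hold it at the detent

## Task

Pick the steel axle out of the blue parts bin, lay it centred across the V cradle of the grey slide carriage, and let go of it. Then grip the carriage's red handle fin and slide the carriage along its rail, away from the stop it starts near, until you feel the ball click into the notch between the two ridges of the orange index block; finish there, still gripping the fin and holding the carriage in the notch. Leave the other parts in the bin and do not disturb the wrench, screwdriver or grease jar on the bench.

Things in the scene. Friction and masses are not known exactly. Their poses are not given: they have to be found in the camera images.
- axle: bright steel bottom-bracket axle lying in the bin, a rod 100 mm long, 16 mm in diameter (the last 6 mm at each end are 12 mm in diameter), about 0.15 kg. Origin at its centre, on its axis; its x axis runs along the rod (either way round is the same; it may be rolled). It lies on the bin floor, origin 13 mm above the bench; at least 25 mm is free beside its middle.
- bin: fixed blue open-topped parts bin, 190 mm (its x) by 260 mm (its y), 55 mm high, walls and floor 5 mm thick. Origin at the centre of its underside. It may stand to the left or to the right of the robot, with the slide on the other side.
- rail: fixed bed of the slide: aluminium plate 12 mm thick with two steel guides and a grey end stop (34 mm high) at each end. x = sliding direction, y = to the left of it; origin on the bench surface midway between the guides; the plate reaches from x -130 to +230 mm, y -50 to +85 mm.
- carriage: grey carriage (156 mm along x, 85 mm along y, 23 mm thick) sliding along the rail's +x; axes parallel to the rail's. Origin at the middle of its underside, 22 mm above the bench. It starts within 30 mm of its rearmost place and can travel 160 mm from there; 1 to 2 N moves it and it stays where it is left.
- fin (a point): grip point of the carriage's red upright handle fin, which is 24 mm along x, 14 mm along y; this point is on its centre line, 15 mm below its top. In the carriage frame at x -50, y 0, z 58 mm; the fin rises from z 23 (the carriage's top) to 73 mm. Best pinched from above across y.
- cradle (a point): centre of the axis of an axle at rest in the cradle: two dark steel 90-degree V blocks, 12 mm thick, centred 34 mm to either side along y, open upwards, 31 mm wide at the mouth (4 mm above this point). The axle lies along y. Between the blocks 56 mm are free for fingers, down to 30 mm below this point. In the carriage frame at x 50, y 0, z 53 mm.
- plunger (a point): top of the brass plunger housing (20 mm diameter) on the carriage's left side, in the carriage frame at x 0, y 68, z 39 mm. A sprung steel ball, 10 mm diameter, points down out of it and runs over the index block's ridges.
- index: fixed orange index block, 50 x 24 mm, 12 mm high, on the left edge of the rail plate; its place along the rail differs each time. Two steel ridges cross its top, 14 mm apart, 3.5 mm proud; the notch is the valley between, at the origin's x (origin under the block's centre, x along the rail). Carriage in the notch: its origin's x equals the index origin's x along the rail.
- notch (a point): middle of the notch, between the ridges, 14 mm above the index block's underside. From 14 mm before it the ball climbs the first ridge, resisting with about 5 to 8 N; past the crest (7 mm before) it springs forward into the valley; leaving takes about as much, either way. A carriage released in the valley is drawn to the notch by the spring.
- collar: bystander in the bin: black plastic ring, 34 mm outside diameter, 14 mm high; origin under its centre
- bush: bystander in the bin: dark steel stepped bush, 30 mm diameter, 26 mm high; origin under its centre
- cap_a: bystander in the bin: small black cap, 22 mm diameter, 9 mm high; origin under its centre
- cap_b: bystander in the bin: another black cap of the same size; origin under its centre
- wrench: bystander on the bench to the right: steel wrench, 180 mm long
- screwdriver: bystander on the bench to the left: screwdriver with yellow handle, 190 mm long
- grease: bystander on the bench to the left: grease jar with red cap, 66 mm diameter, 75 mm high
There are look-alikes about, which are no part of the job. Several things have the shape of the axle; the one meant has the colours described above.

How it is judged:
By the outcome, as a careful person would: the job done as asked, in the order asked, and still so for the second after the job is handed in, while the arm keeps its last pose, push and grip.
It also fails if it takes over 66 s, if anything falls off the work surface, if the arm or the gripper's body presses on something with over 40 N, if the wrist force passes 120 N, or if a joint passes its speed limit or range.

## Robot

A 6-joint arm with a two-finger parallel gripper is mounted at the origin on the work surface. World frame = base frame: x ahead of the robot, y to its left, z up, the work surface at z = 0. Lengths are in mm, angles in rad, forces in N, time in s.
With the tool pointing down it reaches from about 350 to 775 mm from the base axis. Payload 7.3 kg.
Tool frame: the origin (TCP) lies on the front face of the gripper's body, between the roots of the fingers; the fingertips stand 66 mm ahead of it and the grasp point (between the pads) lies 47 mm ahead of it (bot.tip_extent is the distance from the TCP to the fingertips, in mm); z points along the fingers, y is the line along which they close (so a half turn about z gives the same grasp; the last joint's range is limited). The gripper opens to 92 mm and grips with 3 to 60 N. Pads are 19 mm wide; open, the fingers measure 130 mm over their backs; the gripper's body (75 mm by 190 mm) begins 47 mm behind the grasp point.
Start: joints at [-1.415, 0.342, 1.524, -0, 1.275, -0.146], TCP at [156.072, -501.278, 292.241] pointing down, gripper open.
Joint ranges: [-2.53, 2.53], [-0.77, 2.02], [0.04, 2.7], [-1, 4.14], [0.28, 2.66], [-3.11, 3.11]. Speed limits (rad/s): [2.57, 2.57, 3.14, 3.14, 3.14, 3.14].

## Interface

Orientations are given as [roll, pitch, yaw] about the fixed x, y, z axes, in that order (R = Rz(yaw) Ry(pitch) Rx(roll)).
In Python, from plant import readout, viewer, order, bot gives the robot as it stands.
- The arm moves only by the shell command python3 -m creep 'ROWS'. ROWS is text: rows parted by semicolons, each of 7 numbers parted by spaces: the shift along the world's x, y, z in m, then the turn, a rotation vector about the world's x, y, z in rad, then the opening in per cent of the stroke, from 0 (shut) to 100 (fully open). A call has 1 to 8 rows; each row shifts and turns the commanded pose from where the row before left it; what a row does not reach is not made up. A row lasts 1/12 s, in which the tool goes at most 41.7 mm and 7.16 degrees, less where a joint would pass 70% of its speed; a pose out of reach is approached as far as the arm can. A call is refused whole if a number of a shift passes 0.0417 or a number of a turn 0.125, either way. A call with a gripper value outside its range is refused whole. The fingers move at their own pace and stop on an object; the grip force is fixed at half the most. Time passes only in rows, so rows that do not move let the fingers close. It gives the time, the measured TCP pose, the force, the opening and the grip force at its end, in the units of the state.
- readout.get_obs(): the state, without advancing time (a new reading comes with each control period).
- viewer.capture(name): name is "scene" or "top" or "wrist"; returns the picture (420x560x3 uint8, red, green, blue); there is no depth.
- viewer.camera_info(name): a dict with "fx", "fy", "cx", "cy" (pixels), "origin" and "rotation" of the camera in the world. Camera axes: x right, y up, looking along -z (the intrinsics and any distortion apply to the point x, -y, -z); pixel columns grow to the right and rows downward; lengths in mm; the calibration is good to about 2 mm. A picture is of the moment at which its call begins: read the wrist's pose just before it. camera_info takes no time and is no camera call; for the wrist camera it gives the pose at the moment of the call.
- order.close_job(): hands the job in; it is judged then, once.
The state is a dict: "time": time; "joint_positions": joint angles; "dq": joint speeds; "tau": joint torques, N m; "tool_pos": TCP position; "tcp_rot": TCP orientation; "contact_force": force on the tool from outside, world axes, zero at the start; "moment": the same for the moment, N m; "grip_width": finger opening in mm; "finger_force": force on a finger pad.
Only numpy, scipy, OpenCV 4.12 (cv2) and the standard library are available. Lean on these libraries where they do the work, as an engineer would, in place of code of your own. Each camera call takes 0.05 s, during which the arm holds its last target. There are 200 camera calls.

## Working session

There is one attempt and no reset: what is moved stays moved. The work goes in short steps, Python scripts to look and compute and a shell command to move; the robot and the scene stay as the last step left them, time stands still between calls to the robot, and variables do not carry over. Pictures are saved under pics/ and viewed, at most 10 in all, crops included, and the job is handed in when it is done.

```bash
ls; mkdir -p pics
python3 - <<'E'
from plant import readout, viewer
import cv2
for n in ("top","scene"):
    im=viewer.capture(n); cv2.imwrite(f"pics/{n}0.png",im[:,:,::-1]); print(n,viewer.camera_info(n))
o=readout.get_obs(); print(o)
E
```

```text
pics
top {'fx': 478.28182362009915, 'fy': 478.28182362009915, 'cx': 280.9632797864082, 'cy': 210.32027233010098, 'origin': array([ 4.67077231e+02, -9.63790563e-01,  1.37440578e+03]), 'rotation': array([ 0.07394764, -0.00945582, -1.57402977])}
scene {'fx': 382.63805410984133, 'fy': 382.63805410984133, 'cx': 282.93694561273526, 'cy': 204.89518022844226, 'origin': array([1313.1287915 ,  589.14570997,  800.60734165]), 'rotation': array([0.92516686, 0.01095783, 2.22198407])}
{'time': 0.1, 'joint_positions': array([-1.41504585e+00,  3.42637000e-01,  1.52490641e+00,  1.07271886e-05,
        1.27540529e+00, -1.46056458e-01]), 'dq': array([ 2.64324433e-04, -2.67591591e-03, -2.17727386e-03, -2.71832741e-03,
       -8.58879566e-05, -6.89408052e-04]), 'tau': array([ 1.90107348e-03, -4.32006419e+01, -2.44694960e+01,  7.19109247e-02,
        5.26167301e-02, -5.11969688e-05]), 'tool_pos': array([ 156.00726979, -501.00246001,  291.62799389]), 'tcp_rot': array([-3.14025253e+00, -2.07505578e-04,  3.01803666e-01]), 'contact_force': array([0.05977596, 0.5765421 , 0.51802709]), 'moment': array([0.00352497, 0.0155668 , 0.01362825]), 'finger_force': 0.0, 'grip_width': 91.63379033763304}
```

View pics/top0.png

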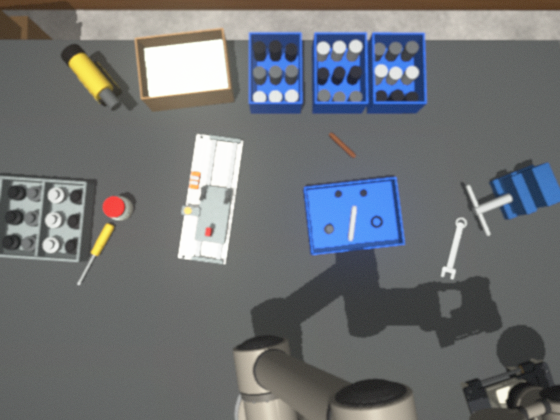

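View pics/scene0.png

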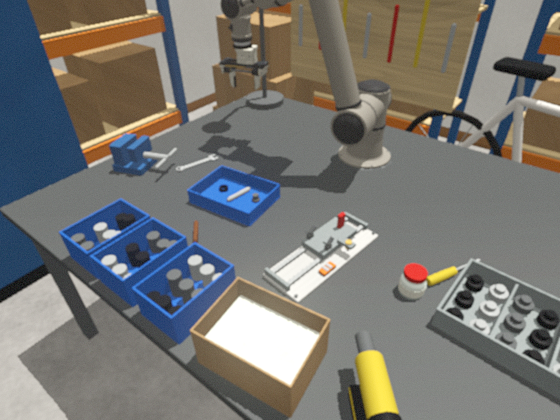

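The top view shows the bin at (355,216) with one bright rod at (352,223). The slide is at (210,200): fin (208,231), orange index (194,180). Things that could be taken for the axle are the copper-coloured rod on the bench (342,145), the upright cylinders in the blue boxes (275–400,70) and the grey tray (45,215), and the vise handle (490,205). By the description I choose (352,223) and will check it in a close crop.

```bash
cat > h.py <<'E'
import numpy as np, cv2
from scipy.spatial.transform import Rotation as R
from plant import readout, viewer
def proj(n,P,ci=None):
    c=ci or viewer.camera_info(n); p=R.from_euler('xyz',c['rotation']).inv().apply(np.atleast_2d(P)-c['origin'])
    return np.c_[c['cx']+c['fx']*p[:,0]/-p[:,2], c['cy']+c['fy']*-p[:,1]/-p[:,2]]
def unproj(n,uv,z,ci=None):
    c=ci or viewer.camera_info(n); uv=np.atleast_2d(uv).astype(float)
    d=R.from_euler('xyz',c['rotation']).apply(np.c_[(uv[:,0]-c['cx'])/c['fx'],-(uv[:,1]-c['cy'])/c['fy'],-np.ones(len(uv))])
    return c['origin']+d*((np.asarray(z)-c['origin'][2])/d[:,2])[:,None]
def crop(im,x0,y0,w,h,s,name):
    cv2.imwrite(name,cv2.resize(im[y0:y0+h,x0:x0+w,::-1],None,fx=s,fy=s,interpolation=cv2.INTER_CUBIC))
E
python3 - <<'E'
from h import *
im=cv2.imread('pics/top0.png')[:,:,::-1]
a=cv2.resize(im[170:260,300:410],None,fx=5,fy=5,interpolation=cv2.INTER_CUBIC)[:,:,::-1]
b=cv2.resize(im[130:270,175:250],None,fx=4,fy=4,interpolation=cv2.INTER_CUBIC)[:,:,::-1]
o=np.zeros((600,800,3),np.uint8); o[:450,:480]=a[:450,:480]; o[:560,490:790]=b
cv2.imwrite('pics/c1.png',o)
E
```

```text
(no output)
```

View pics/c1.png

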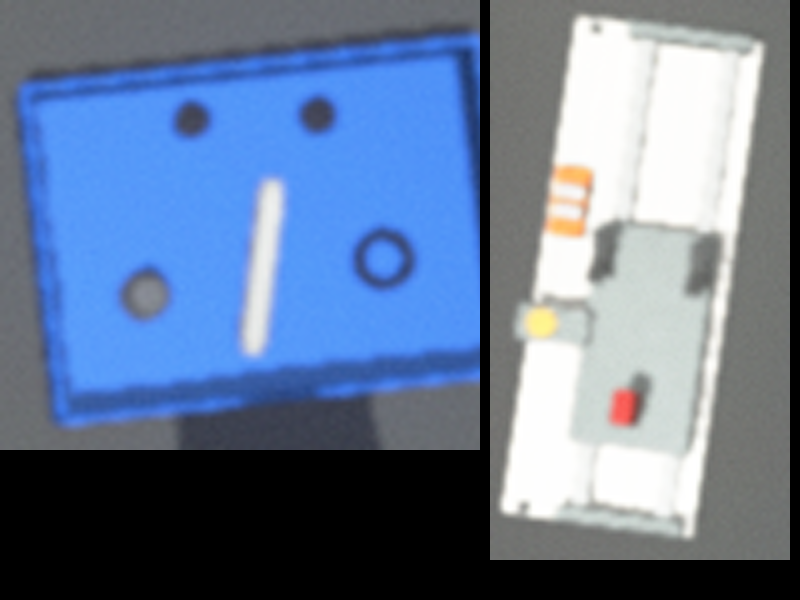

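The crop confirms it. The bright rod has its ends at about (354.4,206.0) and (350.8,241.2), it is the only steel rod in the bin, and there is free space on both sides. The carriage is near the rear stop, with the fin at (208.5,231.8), plunger at (187.8,210.5) and index at (194.8,180.2).

Run:
```python
from h import *
np.set_printoptions(suppress=True,precision=2)
a=unproj('top',[(354.4,206),(350.8,241.2)],[13,13]);d=a[0]-a[1]
print('axle',a.mean(0),np.linalg.norm(d),np.arctan2(d[1],d[0]))
c=unproj('top',[(196.25,133.75),(243.5,139.5),(225.5,264.25),(177.75,258.25)],[12]*4);print(c)
loc=np.array([(230,85),(230,-50),(-130,-50),(-130,85)],float)
# rigid fit
z=c[:,0]+1j*c[:,1];l=loc[:,0]+1j*loc[:,1];k=np.sum((z-z.mean())*np.conj(l-l.mean()));th=np.angle(k)
t=z.mean()-np.exp(1j*th)*l.mean();print('rail',t,th,abs(z-t-np.exp(1j*th)*l))
for n,uv,h in (('index',(194.75,180.25),13.5),('fin',(208.5,231.75),95),('plunger',(187.75,210.5),61)):
    p=unproj('top',uv,[h])[0];q=(p[0]+1j*p[1]-t)*np.exp(-1j*th);print(n,p,q)
print(viewer.camera_info('wrist'))
```

```text
axle [ 529.53 -218.41   13.  ] 101.12879042652457 -0.11617966572389082
[[790.16 229.59  12.  ]
 [773.19  93.29  12.  ]
 [415.34 143.27  12.  ]
 [432.71 278.34  12.  ]]
rail (550.9445094365918+175.5512872668183j) -0.13576413188062236 [0.97 1.95 0.33 1.35]
index [654.77 232.3   13.5 ] (95.19363031061519+70.27472661785607j)
fin [504.95 180.28  95.  ] (-46.21676156109464-1.536204894720286j)
plunger [564.5  242.52  61.  ] (4.362134817025021+68.18535341875902j)
{'fx': 372.2798693091114, 'fy': 372.2798693091114, 'cx': 280.0342472961637, 'cy': 208.74293675145938, 'origin': array([ 221.49, -481.69,  384.57]), 'rotation': array([-0.26,  0.  , -1.27])}
```

```bash
python3 -m creep '.031 .0236 -.008 0 0 -.035 45;.031 .0236 -.008 0 0 -.035 45;.031 .0236 -.008 0 0 -.035 45;.031 .0236 -.008 0 0 -.035 45;.031 .0236 -.008 0 0 -.035 45;.031 .0236 -.008 0 0 -.035 45;.031 .0236 -.008 0 0 -.035 45;.031 .0236 -.008 0 0 -.035 45'
python3 -m creep '.031 .0236 -.008 0 0 -.035 45;.031 .0236 -.008 0 0 -.035 45;.031 .0236 -.008 0 0 -.035 45;.031 .0236 -.008 0 0 -.035 45;0 0 0 0 0 0 45;0 0 0 0 0 0 45;0 0 0 0 0 0 45'
python3 - <<'E'
from h import *
ci=viewer.camera_info('wrist');o=readout.get_obs();im=viewer.capture('wrist');print(ci,o['tcp_rot'],o['tool_pos'],o['grip_width'])
cv2.imwrite('pics/w1.png',im[:,:,::-1])
print(proj('w',[[529.5,-218.4,13],[580,-224,13],[480,-212.6,13]],ci))
E
```

```text
time: 0.77
tool_pos: [405.2, -310.9, 227.7]
tcp_rot: [-3.141, 0.0, 0.02]
contact_force: [0.2, -0.6, -0.4]
grip_width: 43.7
finger_force: 0.0
time: 1.35
tool_pos: [527.7, -218.0, 195.8]
tcp_rot: [-3.142, 0.001, -0.117]
contact_force: [-0.2, 0.3, -1.6]
grip_width: 41.3
finger_force: 0.0
{'fx': 372.2798693091114, 'fy': 372.2798693091114, 'cx': 280.0342472961637, 'cy': 208.74293675145938, 'origin': array([ 595.93009633, -227.25181189,  288.6289352 ]), 'rotation': array([-2.62434766e-01,  6.11070970e-04, -1.68731519e+00])} [-3.14154332e+00  1.29597934e-03 -1.17182182e-01] [ 527.70035894 -217.99931255  195.79527504] 41.26234812878233
[[278.85206177 199.82521448]
 [278.3691831  131.83232969]
 [278.89604141 260.64671823]]
```

View pics/w1.png

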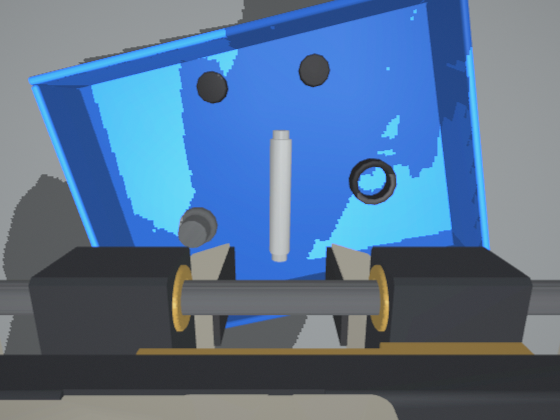

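The wrist view shows the bright axle from (281,131) to (279,261), within about 1 px of the prediction. The fingers straddle it, and the collar (372,181) and bush (200,228) lie clear. Descending.

```bash
python3 -m creep '.002 -.001 -.03 0 0 -.018 45;0 0 -.03 0 0 0 45;0 0 -.03 0 0 0 45;0 0 -.018 0 0 0 45;0 0 -.01 0 0 0 45;0 0 -.004 0 0 0 45;0 0 0 0 0 0 45;0 0 0 0 0 0 45'
python3 -m creep '0 0 0 0 0 0 0;0 0 0 0 0 0 0;0 0 0 0 0 0 0;0 0 0 0 0 0 0;0 0 0 0 0 0 0;0 0 0 0 0 0 0'
```

```text
time: 2.07
tool_pos: [530.4, -219.9, 75.5]
tcp_rot: [3.141, -0.002, -0.137]
contact_force: [-0.1, 0.1, 0.3]
grip_width: 41.3
finger_force: 0.0
time: 2.57
tool_pos: [530.3, -219.0, 74.7]
tcp_rot: [3.141, -0.001, -0.136]
contact_force: [-0.9, 0.9, 4.1]
grip_width: 14.8
finger_force: 30.0
```

```bash
python3 -m creep '0 0 0 0 0 0 35;0 0 0 0 0 0 35;0 0 -.001 0 0 0 35;0 0 -.001 0 0 0 35;0 0 0 0 0 0 35'
python3 -m creep '0 0 0 0 0 0 0;0 0 0 0 0 0 0;0 0 0 0 0 0 0;0 0 0 0 0 0 0;0 0 0 0 0 0 0;0 0 0 0 0 0 0'
```

```text
time: 2.98
tool_pos: [529.9, -219.0, 71.8]
tcp_rot: [-3.141, 0.001, -0.136]
contact_force: [-0.1, 0.5, 0.2]
grip_width: 32.0
finger_force: 0.0
time: 3.48
tool_pos: [530.1, -219.1, 72.2]
tcp_rot: [3.142, 0.0, -0.136]
contact_force: [0.1, -0.2, -0.6]
grip_width: 15.2
finger_force: 30.0
```

```bash
python3 -m creep '0 0 .01 0 0 0 0;0 0 .02 0 0 0 0;0 0 .035 0 0 0 0;0 0 .035 0 0 0 0;0 0 .02 0 0 0 0;0 0 0 0 0 0 0;0 0 0 0 0 0 0'
python3 -m creep '.005 .026 0 0 0 .105 0;.005 .026 0 0 0 .105 0;.005 .026 0 0 0 .105 0;.005 .026 0 0 0 .105 0;.005 .026 0 0 0 .105 0;.005 .026 0 0 0 .105 0;.005 .026 0 0 0 .105 0;.005 .026 0 0 0 .105 0'
python3 -m creep '.005 .026 0 0 0 .105 0;.005 .026 0 0 0 .105 0;.005 .026 0 0 0 .105 0;.005 .026 0 0 0 .105 0;.005 .026 0 0 0 .105 0;.005 .026 0 0 0 .105 0;.004 .023 0 0 0 .101 0;0 0 0 0 0 0 0'
python3 -m creep '0 0 0 0 0 0 0;0 0 0 0 0 0 0;0 0 0 0 0 0 0'
python3 - <<'E'
from h import *
ci=viewer.camera_info('wrist');o=readout.get_obs();im=viewer.capture('wrist');print(ci,o['tcp_rot'],o['tool_pos'])
cv2.imwrite('pics/w2.png',im[:,:,::-1])
np.set_printoptions(suppress=True,precision=1)
t=550.94+175.55j;e=np.exp(-.1358j)
for n,l,h in (('cradle',54,75),('blkL',54+34j,79),('blkR',54-34j,79),('fin',-46,95)):
    q=t+e*l;print(n,q,proj('w',[[q.real,q.imag,h]],ci))
E
```

```text
time: 4.07
tool_pos: [530.3, -219.2, 193.6]
tcp_rot: [3.14, -0.002, -0.136]
contact_force: [0.6, 0.7, -1.6]
grip_width: 15.1
finger_force: 30.0
time: 4.73
tool_pos: [569.1, -9.7, 190.2]
tcp_rot: [-3.139, 0.003, 0.709]
contact_force: [1.2, -0.0, -1.2]
grip_width: 14.8
finger_force: 30.0
time: 5.4
tool_pos: [603.2, 172.0, 189.9]
tcp_rot: [-3.138, -0.001, 1.443]
contact_force: [0.2, -0.0, -1.7]
grip_width: 15.2
finger_force: 30.0
time: 5.65
tool_pos: [603.6, 166.9, 191.3]
tcp_rot: [-3.14, 0.001, 1.433]
contact_force: [0.1, -0.6, -1.6]
grip_width: 15.0
finger_force: 30.0
{'fx': 372.2798693091114, 'fy': 372.2798693091114, 'cx': 280.0342472961637, 'cy': 208.74293675145938, 'origin': array([612.63461542, 234.39912914, 284.14419504]), 'rotation': array([-0.26147243,  0.00175815, -0.13730959])} [-3.13980483e+00  8.77068251e-04  1.43288823e+00] [603.63949821 166.88889765 191.27821284]
cradle (604.4428404614562+168.2393185983817j) [[282.3 226.3]]
blkL (609.0458620846974+201.9262922222615j) [[282.3 170. ]]
blkR (599.839818838215+134.55234497450186j) [[282.3 282.2]]
fin (505.36350627357444+181.77761749026746j) [[ 96.4 237.8]]
```

View pics/w2.png

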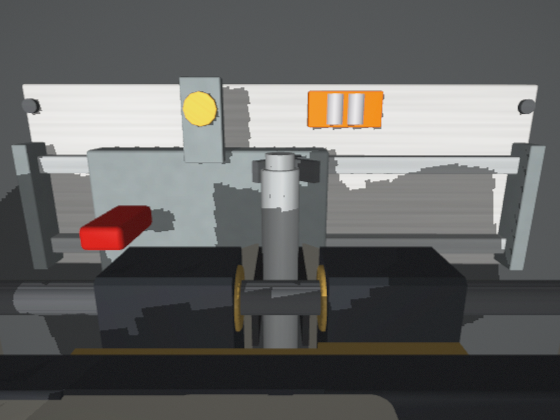

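The wrist view shows the axle held square above the cradle, with its far end at (280,160). The far V block spans columns 252–320 (centre about 286). Fin top is at (102,237), plunger (200,109), index notch (345,109), and plate corners (25,86) and (535,88).

Run:
```python
from h import *
ci={'fx': 372.28,'fy':372.28,'cx':280.034,'cy':208.743,'origin':np.array([612.635,234.4,284.144]),'rotation':np.array([-0.26147,0.00176,-0.1373])}
t=550.94+175.55j;e=np.exp(-.1358j)
for n,uv,h in (('blkL',(286,169),79),('fin',(102,237),95),('plunger',(200,109),61),('index',(345,109),15),('cornL',(25,86),12),('cornR',(535,88),12)):
    p=unproj('w',uv,[h],ci)[0];print(n,p.round(1),np.round((p[0]+1j*p[1]-t)/e,1))
print(((603.64+166.89j)-t)/e)
```

```text
blkL [611.2 202.2  79. ] (56.1+34.6j)
fin [508.5 181.8  95. ] (-42.9+0.4j)
plunger [566.3 240.9  61. ] (6.4+66.8j)
index [657.1 228.3  15. ] (98+66.7j)
cornL [438.4 274.2  12. ] (-124.8+82.5j)
cornR [789.8 224.3  12. ] (230+80.6j)
(53.38722580105096-1.445586824646793j)
```

```bash
python3 -m creep '.002 .0017 -.015 0 0 0 0;0 0 -.015 0 0 0 0;0 0 -.012 0 0 0 0;0 0 -.008 0 0 0 0;0 0 -.004 0 0 0 0;0 0 -.001 0 0 0 0;0 0 0 0 0 0 0;0 0 0 0 0 0 0'
python3 - <<'E'
from h import *
im=viewer.capture('scene');im2=viewer.capture('wrist')
o=np.zeros((420,800,3),np.uint8);o[:,:400]=cv2.resize(im[205:289,285:365],(400,420),interpolation=cv2.INTER_CUBIC);o[:,400:]=im2[:,80:480]
cv2.imwrite('pics/s2.png',o[:,:,::-1])
E
```

```text
time: 6.37
tool_pos: [606.4, 169.6, 137.9]
tcp_rot: [3.14, -0.0, 1.435]
contact_force: [-0.4, -0.3, -1.7]
grip_width: 15.2
finger_force: 30.0
```

View pics/s2.png

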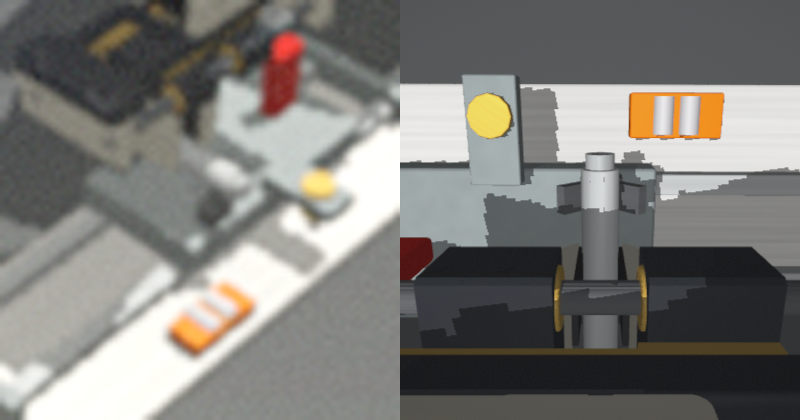

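The axle (column 600) is centred over the V block (557–646, centre about 601). Lowering into contact.

```bash
python3 -m creep '0 0 -.001 0 0 0 0;0 0 -.001 0 0 0 0;0 0 -.001 0 0 0 0;0 0 0 0 0 0 0;0 0 0 0 0 0 0'
python3 -m creep '0 0 -.001 0 0 0 0;0 0 0 0 0 0 0;0 0 0 0 0 0 0'
```

```text
time: 6.88
tool_pos: [606.4, 169.6, 134.5]
tcp_rot: [3.14, -0.0, 1.435]
contact_force: [0.9, -0.4, -0.2]
grip_width: 15.0
finger_force: 30.0
time: 7.13
tool_pos: [606.7, 169.6, 134.1]
tcp_rot: [3.139, -0.001, 1.435]
contact_force: [0.9, -1.1, 4.5]
grip_width: 15.4
finger_force: 30.0
```

Contact at the expected height. Releasing and lifting.

```bash
python3 -m creep '0 0 0 0 0 0 20;0 0 0 0 0 0 30;0 0 0 0 0 0 45;0 0 0 0 0 0 45;0 0 0 0 0 0 45'
python3 -m creep '0 0 .01 0 0 0 45;0 0 .015 0 0 0 45;0 0 .02 0 0 0 45;0 0 .02 0 0 0 45;0 0 0 0 0 0 45;0 0 0 0 0 0 45;0 0 0 0 0 0 45'
python3 - <<'E'
from h import *
ci=viewer.camera_info('wrist');o=readout.get_obs();im2=viewer.capture('wrist');print(ci,o['tool_pos'],o['tcp_rot'])
cv2.imwrite('pics/w3.png',im2[:,:,::-1])
E
```

```text
time: 7.55
tool_pos: [605.8, 169.6, 132.8]
tcp_rot: [-3.141, 0.0, 1.435]
contact_force: [0.6, 0.1, -0.2]
grip_width: 39.1
finger_force: 0.0
time: 8.13
tool_pos: [605.7, 169.6, 197.8]
tcp_rot: [-3.141, 0.0, 1.435]
contact_force: [-0.3, -0.1, 0.0]
grip_width: 41.2
finger_force: 0.0
{'fx': 372.2798693091114, 'fy': 372.2798693091114, 'cx': 280.0342472961637, 'cy': 208.74293675145938, 'origin': array([614.44553259, 237.05626202, 290.74570439]), 'rotation': array([-0.26085631,  0.00066938, -0.13538373])} [605.67557572 169.57651016 197.83523696] [-3.14084818e+00  2.85693051e-04  1.43487997e+00]
```

View pics/w3.png

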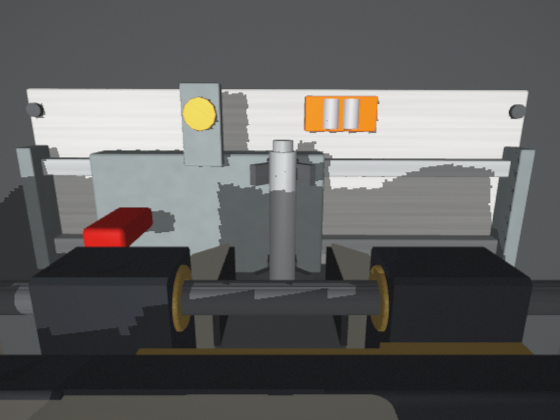

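The axle lies across both V blocks: its far end is at (283,145), and the block spans 251–323. Now over the fin, turning back 90°.

```bash
python3 -m creep '-.0076 .0009 0 0 0 -.121 60;-.0076 .0009 0 0 0 -.121 60;-.0076 .0009 0 0 0 -.121 60;-.0076 .0009 0 0 0 -.121 60;-.0076 .0009 0 0 0 -.121 60;-.0076 .0009 0 0 0 -.121 60;-.0076 .0009 0 0 0 -.121 60;-.0076 .0009 0 0 0 -.121 60'
python3 -m creep '-.0076 .0009 0 0 0 -.121 60;-.0076 .0009 0 0 0 -.121 60;-.0076 .0009 0 0 0 -.121 60;-.0076 .0009 0 0 0 -.121 60;-.0076 .0006 0 0 0 -.119 60;0 0 0 0 0 0 60;0 0 0 0 0 0 60;0 0 0 0 0 0 60'
python3 - <<'E'
from h import *
ci=viewer.camera_info('wrist');o=readout.get_obs();im2=viewer.capture('wrist');print(ci,o['tool_pos'],o['tcp_rot'])
cv2.imwrite('pics/w4.png',im2[:,:,::-1])
np.set_printoptions(suppress=True,precision=1)
t=550.94+175.55j;e=np.exp(-.1358j)
for n,l,h in (('cradle',54.5,75),('axL',54.5+50j,75),('axR',54.5-50j,75),('fin',-45.5,95),('index',96+70j,14)):
    q=t+e*l;print(n,q,proj('w',[[q.real,q.imag,h]],ci))
E
```

```text
time: 8.85
tool_pos: [544.3, 176.7, 196.9]
tcp_rot: [-3.141, 0.002, 0.461]
contact_force: [-0.8, 0.1, -0.2]
grip_width: 55.1
finger_force: 0.0
time: 9.52
tool_pos: [507.5, 181.0, 197.8]
tcp_rot: [3.141, 0.0, -0.133]
contact_force: [-0.3, -0.5, -0.1]
grip_width: 54.7
finger_force: 0.0
{'fx': 372.2798693091114, 'fy': 372.2798693091114, 'cx': 280.0342472961637, 'cy': 208.74293675145938, 'origin': array([575.52001952, 170.65246226, 290.71009008]), 'rotation': array([-2.61596960e-01,  2.79475915e-04, -1.70294375e+00])} [507.498455   180.964794   197.79967305] [ 3.14130395e+00  4.98140347e-04 -1.32749870e-01]
cradle (604.9382371323957+168.17162710392225j) [[277.5  52.5]]
axL (611.7073865783385+217.71129419786317j) [[184.8  52.1]]
axR (598.1690876864527+118.63196000998136j) [[370.2  52.8]]
fin (505.85890294451383+181.70992599580805j) [[276.9 240.2]]
index (655.5329700446866+231.90876699530693j) [[173.6  -1.2]]
```

View pics/w4.png

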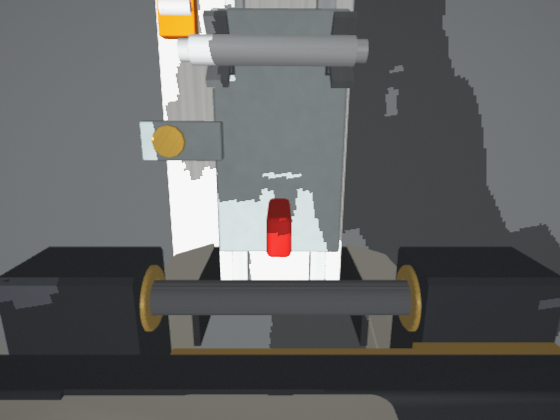

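The axle's ends are at columns 179 and 367 (centre 273), while the V blocks span 206–355 (centre 280.5). So the axle sits about 4 mm off centre towards the left. There is plenty of time, so I'll regrip it, shift it by -4 mm along the rail's y, and come back.

```bash
python3 -m creep '.0076 -.0009 0 0 0 .121 45;.0076 -.0009 0 0 0 .121 45;.0076 -.0009 0 0 0 .121 45;.0076 -.0009 0 0 0 .121 45;.0076 -.0009 0 0 0 .121 45;.0076 -.0009 0 0 0 .121 45;.0076 -.0009 0 0 0 .121 45;.0076 -.0009 0 0 0 .121 45'
python3 -m creep '.0076 -.0009 0 0 0 .121 45;.0076 -.0009 0 0 0 .121 45;.0076 -.0009 0 0 0 .121 45;.0076 -.0009 0 0 0 .121 45;.0072 -.0006 0 0 0 .119 45;0 0 0 0 0 0 45;0 0 0 0 0 0 45;0 0 0 0 0 0 45'
python3 -m creep '0 0 -.02 0 0 0 45;0 0 -.02 0 0 0 45;0 0 -.014 0 0 0 45;0 0 -.007 0 0 0 45;0 0 -.003 0 0 0 45;0 0 0 0 0 0 45;0 0 0 0 0 0 45'
```

```text
time: 10.23
tool_pos: [568.8, 173.6, 197.9]
tcp_rot: [-3.142, 0.0, 0.84]
contact_force: [0.2, -0.3, -0.2]
grip_width: 41.4
finger_force: 0.0
time: 10.9
tool_pos: [605.4, 169.6, 197.9]
tcp_rot: [-3.141, 0.0, 1.432]
contact_force: [-1.1, 0.4, 0.1]
grip_width: 41.4
finger_force: 0.0
time: 11.48
tool_pos: [606.0, 169.7, 135.1]
tcp_rot: [3.14, -0.0, 1.434]
contact_force: [-0.2, -0.3, -0.1]
grip_width: 41.4
finger_force: 0.0
```

```bash
python3 -m creep '0 0 -.001 0 0 0 0;0 0 0 0 0 0 0;0 0 0 0 0 0 0;0 0 0 0 0 0 0;0 0 0 0 0 0 0;0 0 0 0 0 0 0'
python3 -m creep '0 0 .002 0 0 0 0;0 0 .001 0 0 0 0;-.0005 -.004 0 0 0 0 0;0 0 0 0 0 0 0;0 0 0 0 0 0 0;0 0 -.001 0 0 0 0;0 0 -.001 0 0 0 0;0 0 0 0 0 0 0'
python3 -m creep '0 0 -.001 0 0 0 0;0 0 0 0 0 0 0;0 0 0 0 0 0 0'
```

```text
time: 11.98
tool_pos: [605.9, 169.6, 133.6]
tcp_rot: [3.141, -0.0, 1.435]
contact_force: [0.1, 0.9, 1.7]
grip_width: 14.9
finger_force: 30.0
time: 12.65
tool_pos: [605.1, 165.6, 134.0]
tcp_rot: [-3.141, 0.0, 1.435]
contact_force: [0.3, -0.3, -1.7]
grip_width: 15.1
finger_force: 30.0
time: 12.9
tool_pos: [605.4, 165.6, 133.6]
tcp_rot: [3.141, -0.0, 1.435]
contact_force: [-0.9, 0.1, 1.2]
grip_width: 14.7
finger_force: 30.0
```

```bash
python3 -m creep '0 0 0 0 0 0 20;0 0 0 0 0 0 30;0 0 0 0 0 0 45;0 0 0 0 0 0 45;0 0 .01 0 0 0 45;0 0 .015 0 0 0 45;0 0 .02 0 0 0 45;0 0 .02 0 0 0 45'
python3 -m creep '-.0077 .0012 0 0 0 -.121 60;-.0077 .0012 0 0 0 -.121 60;-.0077 .0012 0 0 0 -.121 60;-.0077 .0012 0 0 0 -.121 60;-.0077 .0012 0 0 0 -.121 60;-.0077 .0012 0 0 0 -.121 60;-.0077 .0012 0 0 0 -.121 60;-.0077 .0012 0 0 0 -.121 60'
python3 -m creep '-.0077 .0012 0 0 0 -.121 60;-.0077 .0012 0 0 0 -.121 60;-.0077 .0012 0 0 0 -.121 60;-.0077 .0012 0 0 0 -.121 60;-.0076 .0012 0 0 0 -.119 60;0 0 0 0 0 0 60;0 0 0 0 0 0 60;0 0 0 0 0 0 60'
python3 - <<'E'
from h import *
ci=viewer.camera_info('wrist');o=readout.get_obs();im2=viewer.capture('wrist');print(ci,o['tool_pos'],o['tcp_rot'])
crop(im2,120,0,260,270,2.2,'pics/w5.png')
E
```

```text
time: 13.57
tool_pos: [605.0, 165.6, 199.3]
tcp_rot: [-3.141, 0.0, 1.435]
contact_force: [0.3, 0.7, 0.7]
grip_width: 41.3
finger_force: 0.0
time: 14.23
tool_pos: [543.3, 175.3, 199.1]
tcp_rot: [3.141, -0.001, 0.461]
contact_force: [-0.2, -0.9, 0.1]
grip_width: 55.0
finger_force: 0.0
time: 14.9
tool_pos: [505.7, 181.2, 198.8]
tcp_rot: [-3.141, -0.001, -0.133]
contact_force: [0.4, 0.8, 0.3]
grip_width: 55.0
finger_force: 0.0
{'fx': 372.2798693091114, 'fy': 372.2798693091114, 'cx': 280.0342472961637, 'cy': 208.74293675145938, 'origin': array([573.58730059, 170.89202372, 291.77185683]), 'rotation': array([-2.60038826e-01,  8.16131537e-04, -1.70289899e+00])} [505.7210965  181.2309629  198.77680962] [-3.14136403e+00 -1.10291938e-03 -1.32687609e-01]
```

View pics/w5.png

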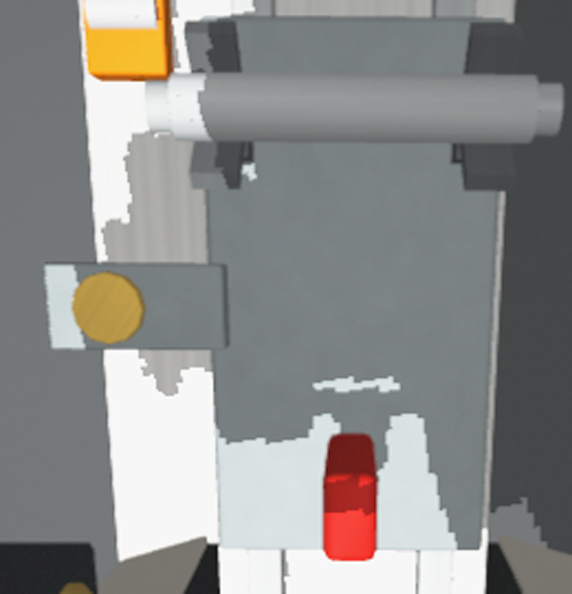

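The axle is now centred: overhang is 40 px left and 44 px right in the crop. The fin is centred between the fingers. Descending on the fin and gripping.

```bash
python3 -m creep '0 0 -.02 0 0 0 60;0 0 -.02 0 0 0 60;0 0 -.018 0 0 0 60;0 0 -.01 0 0 0 60;0 0 -.0035 0 0 0 60;0 0 0 0 0 0 60;0 0 0 0 0 0 60'
python3 -m creep '0 0 0 0 0 0 0;0 0 0 0 0 0 0;0 0 0 0 0 0 0;0 0 0 0 0 0 0;0 0 0 0 0 0 0;0 0 0 0 0 0 0;0 0 0 0 0 0 0'
```

```text
time: 15.53
tool_pos: [505.7, 181.3, 127.3]
tcp_rot: [-3.141, -0.001, -0.136]
contact_force: [-0.3, -0.3, -0.3]
grip_width: 55.1
finger_force: 0.0
time: 16.12
tool_pos: [505.4, 182.0, 126.9]
tcp_rot: [-3.14, -0.001, -0.137]
contact_force: [0.7, -0.9, -1.4]
grip_width: 13.4
finger_force: 30.0
```

```bash
python3 -m creep '.006 -.0008 0 0 0 0 0;.010 -.0014 0 0 0 0 0;.010 -.0014 0 0 0 0 0;.010 -.0014 0 0 0 0 0;.010 -.0014 0 0 0 0 0;.010 -.0013 0 0 0 0 0;.010 -.0013 0 0 0 0 0;.003 -.0004 0 0 0 0 0'
python3 -m creep '0 0 0 0 0 0 0;0 0 0 0 0 0 0'
```

```text
time: 16.78
tool_pos: [575.4, 172.2, 126.9]
tcp_rot: [-3.14, -0.001, -0.137]
contact_force: [-0.4, 3.7, 2.4]
grip_width: 13.8
finger_force: 30.0
time: 16.95
tool_pos: [574.2, 172.4, 126.9]
tcp_rot: [-3.141, -0.001, -0.136]
contact_force: [1.5, 5.5, 0.1]
grip_width: 13.8
finger_force: 30.0
```

```bash
python3 -m creep '.002 0 0 0 0 0 0;.002 0 0 0 0 0 0;.002 -.0002 0 0 0 0 0;0 0 0 0 0 0 0'
python3 -m creep '.002 -.0002 0 0 0 0 0;0 0 0 0 0 0 0'
python3 -m creep '.002 -.0002 0 0 0 0 0;0 0 0 0 0 0 0'
python3 -m creep '.002 -.0002 0 0 0 0 0;0 0 0 0 0 0 0'
python3 -m creep '.002 -.0002 0 0 0 0 0;0 0 0 0 0 0 0'
```

```text
time: 17.28
tool_pos: [580.4, 171.6, 126.9]
tcp_rot: [3.142, -0.0, -0.136]
contact_force: [0.0, 2.6, 1.6]
grip_width: 13.9
finger_force: 30.0
time: 17.45
tool_pos: [582.3, 171.3, 126.9]
tcp_rot: [3.141, 0.0, -0.136]
contact_force: [-1.2, 2.1, 3.5]
grip_width: 13.7
finger_force: 30.0
time: 17.62
tool_pos: [583.0, 171.2, 126.9]
tcp_rot: [3.141, 0.003, -0.136]
contact_force: [-7.0, 2.0, 7.7]
grip_width: 14.0
finger_force: 30.0
time: 17.78
tool_pos: [583.6, 171.2, 126.8]
tcp_rot: [3.14, 0.007, -0.136]
contact_force: [-12.6, 1.4, 10.6]
grip_width: 13.9
finger_force: 30.0
time: 17.95
tool_pos: [585.3, 171.0, 126.8]
tcp_rot: [3.14, 0.007, -0.136]
contact_force: [-10.4, 2.4, 10.2]
grip_width: 13.9
finger_force: 30.0
```

The force rise shows the climb began at x≈582.5, so the crest should be near 589.5 and the notch near 596.

```bash
python3 -m creep '.002 -.0003 0 0 0 0 0;0 0 0 0 0 0 0'
python3 -m creep '.002 -.0003 0 0 0 0 0;0 0 0 0 0 0 0'
python3 -m creep '.001 -.0001 0 0 0 0 0;0 0 0 0 0 0 0'
python3 -m creep '.001 -.0001 0 0 0 0 0;0 0 0 0 0 0 0'
```

```text
time: 18.12
tool_pos: [588.9, 170.4, 126.8]
tcp_rot: [3.141, 0.003, -0.136]
contact_force: [-1.6, 1.8, 4.6]
grip_width: 13.4
finger_force: 30.0
time: 18.28
tool_pos: [591.9, 170.0, 126.8]
tcp_rot: [3.141, 0.001, -0.136]
contact_force: [-0.2, 0.8, 3.2]
grip_width: 14.1
finger_force: 30.0
time: 18.45
tool_pos: [593.2, 169.8, 126.8]
tcp_rot: [3.141, 0.0, -0.136]
contact_force: [-0.4, 0.0, 4.2]
grip_width: 14.1
finger_force: 30.0
time: 18.62
tool_pos: [594.4, 169.7, 126.8]
tcp_rot: [3.141, -0.0, -0.136]
contact_force: [0.5, 0.4, 3.4]
grip_width: 14.0
finger_force: 30.0
```

Past the crest and in the valley. One picture to check the plunger against the index, measured numerically from the top camera.

```bash
python3 -m creep '.001 -.0001 0 0 0 0 0;0 0 0 0 0 0 0;0 0 0 0 0 0 0'
python3 - <<'E'
from h import *
im=viewer.capture('top');s=viewer.capture('scene')
o=np.zeros((600,800,3),np.uint8);o[:540,:360]=cv2.resize(im[140:230,175:235],(360,540),interpolation=cv2.INTER_CUBIC)
o[:480,380:780]=cv2.resize(s[220:300,300:367],(400,480),interpolation=cv2.INTER_CUBIC)
cv2.imwrite('pics/t2.png',o[:,:,::-1])
hsv=cv2.cvtColor(im,cv2.COLOR_RGB2HSV)[140:230,175:235]
m=((hsv[...,0]>20)&(hsv[...,0]<32)&(hsv[...,1]>70)).astype(np.uint8);mm=cv2.moments(m,True)
if mm['m00']: print(mm['m00'],175+mm['m10']/mm['m00'],140+mm['m01']/mm['m00'])
t=550.94+175.55j;e=np.exp(-.1358j)
for k in (85,88,91,94,97): 
    q=t+e*(k+4+68j);print(k,proj('top',[[q.real,q.imag,61]]))
E
```

```text
time: 18.87
tool_pos: [595.7, 169.5, 126.8]
tcp_rot: [3.141, -0.001, -0.136]
contact_force: [1.6, -1.6, 2.5]
grip_width: 13.7
finger_force: 30.0
85 [[192.31259597 180.21722756]]
88 [[192.47113898 179.14881183]]
91 [[192.62962836 178.08075743]]
94 [[192.78806416 177.01306418]]
97 [[192.94644639 175.94573189]]
```

View pics/t2.png

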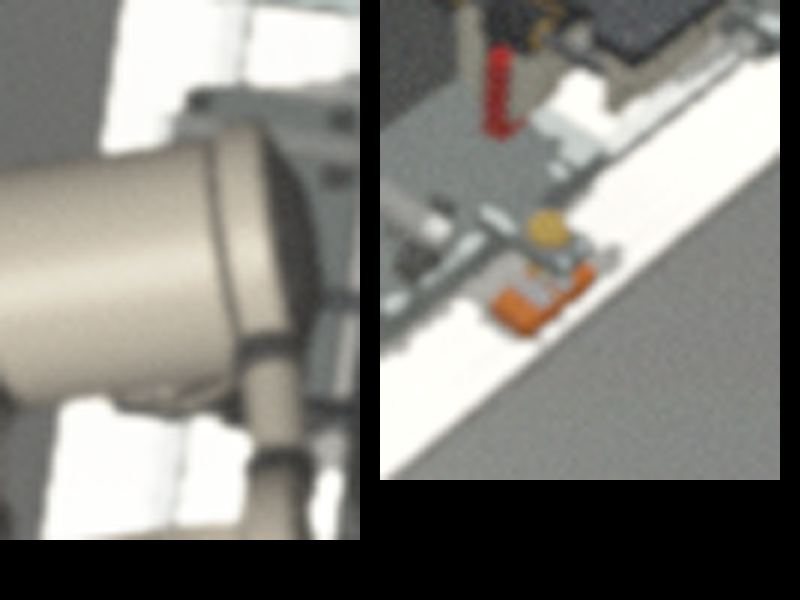

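```bash
for i in 1; do :; done
python3 -m creep '.001 -.0001 0 0 0 0 0;0 0 0 0 0 0 0;0 0 0 0 0 0 0'
python3 -m creep '.001 -.0001 0 0 0 0 0;0 0 0 0 0 0 0;0 0 0 0 0 0 0'
python3 -m creep '.001 -.0001 0 0 0 0 0;0 0 0 0 0 0 0;0 0 0 0 0 0 0'
```

```text
time: 19.22
tool_pos: [596.1, 169.5, 126.8]
tcp_rot: [3.141, 0.0, -0.136]
contact_force: [-0.0, -3.8, 4.3]
grip_width: 14.2
finger_force: 30.0
time: 19.47
tool_pos: [596.4, 169.4, 126.8]
tcp_rot: [3.141, 0.002, -0.136]
contact_force: [-4.0, -5.3, 6.1]
grip_width: 14.1
finger_force: 30.0
time: 19.72
tool_pos: [596.8, 169.4, 126.8]
tcp_rot: [3.14, 0.003, -0.136]
contact_force: [-7.2, -3.8, 8.0]
grip_width: 13.8
finger_force: 30.0
```

The force reverses at x≈596.0, so that is the notch. Backing the command off to rest there.

```bash
python3 -m creep '-.001 -.0004 0 0 0 0 0;-.001 -.0004 0 0 0 0 0;0 0 0 0 0 0 0;0 0 0 0 0 0 0;0 0 0 0 0 0 0'
python3 -m creep '0 0 0 0 0 0 0;0 0 0 0 0 0 0;0 0 0 0 0 0 0;0 0 0 0 0 0 0;0 0 0 0 0 0 0;0 0 0 0 0 0 0'
```

```text
time: 20.13
tool_pos: [596.1, 169.4, 126.8]
tcp_rot: [-3.141, 0.0, -0.136]
contact_force: [-0.7, 2.0, 4.3]
grip_width: 14.0
finger_force: 30.0
time: 20.63
tool_pos: [596.1, 169.3, 126.8]
tcp_rot: [-3.141, 0.0, -0.136]
contact_force: [-1.9, 5.4, 4.4]
grip_width: 13.9
finger_force: 30.0
```

```bash
python3 -c "
from plant import order; print(order.close_job())"
```

```text
the job is handed in; nothing more can be done
None
```

The job is handed in at about 21 s on the robot's clock: the axle lies centred to within about 1 mm in the cradle (I regripped it once to fix a 4 mm offset), and the gripper still holds the fin with the carriage in the notch, judged by the force reversing at x ≈ 596 mm because the arm hid the index from the top camera.

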